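# Sort the small parts after a distilling run

### The arm

A 6-joint arm with a two-finger parallel gripper is mounted at the origin on a cart in front of the work surface, level with it; the furniture and walls round the work are solid. World frame = base frame: x ahead of the robot, y to its left, z up, the work surface at z = 0. Lengths are in m, angles in rad, forces in N, time in s.
With the tool pointing down it reaches from about 0.375 to 0.925 m from the base axis. Payload 5.7 kg.
Tool frame: the origin (TCP) lies at the very end of the fingers, on their centre line; the grasp point (between the pads) lies 19 mm behind it; z points along the fingers, y is the direction in which the jaws open and shut (so a half turn about z gives the same grasp; the last joint's range is limited). The gripper opens to 88 mm and grips with 3 to 60 N. Pads are 20 mm wide; open, the fingers measure 115 mm over their backs; the gripper's body (75 mm by 178 mm) begins 61 mm behind the grasp point.
Start: joints at [-1.406, 0.359, 1.51, -0, 1.272, -0.115], TCP at [0.166, -0.577, 0.223] pointing down, gripper open.
Joint ranges: [-2.97, 2.97], [-1.01, 2.36], [0.21, 2.38], [-0.96, 4.11], [0.2, 2.71], [-2.98, 2.98]. Speed limits (rad/s): [2.39, 2.39, 3.14, 3.14, 3.14, 3.14].

### API

Orientations are given as a rotation vector (axis times angle).
In Python, from rig import arm gives the robot as it stands. The module is installed in compiled form; this text tells all that it offers.
- The arm moves only by the tool drive_tool, never from a script. Its argument "targets" is a list that holds one entry, the list of rows, each a list of 4 numbers: the shift along the world's x, y, z in cm, then the turn about the world's z in degrees. In form: [[[x, y, z, yaw], ...]]. A call has 1 to 8 rows; each row is the pose to reach, as a shift and turn from the pose commanded when the call began; what a row does not reach only later rows make up. A row lasts 1/8 s, in which the tool goes at most 62.5 mm and 10.7 degrees, less where a joint would pass 70% of its speed; a pose out of reach is approached as far as the arm can. A call with a gripper value outside its range is refused whole. "grip" is the closure, from 0 (fully open) to 1 (shut), set as the call begins (left out, the last holds). The fingers move at their own pace and stop on an object; the grip force is fixed at half the most. Time passes only in rows, so rows that repeat a pose let the fingers close. It gives the time, the measured TCP pose, the force and the opening at its end, in the units of the state.
- arm.state(): the state, without advancing time (a new reading comes with each control period).
- arm.snapshot(name): name is "side" or "top" or "wrist"; returns a dict with "pixels" (480x640x3 uint8, red, green, blue), "K" (3x3 intrinsics, pixels), "k1" (the pictures are not rectified: a ray, as slopes to the right and down, at radius r is drawn at 1 + k1 r^2 times it, then the intrinsics apply), "T" (4x4, takes a point from camera to world coordinates). Camera axes: x right, y up, looking along -z (the intrinsics and any distortion apply to the point x, -y, -z); pixel columns grow to the right and rows downward; lengths in m; the calibration is good to about 2 mm. A picture is of the moment at which its call begins. There is no depth.
- arm.close_job(): hands the job in, once; it reports no verdict.
The state is a dict: "clock": time; "joint_positions": joint angles; "joint_vel": joint speeds; "joint_torque": joint torques, N m; "ee_pos": TCP position; "tcp_rot": TCP orientation; "force": force on the tool from outside, world axes, zero at the start; "torque": the same for the moment, N m; "opening": finger opening in m.
Only numpy, scipy, OpenCV 4.12 (cv2) and the standard library are available. Lean on these libraries where they do the work, as an engineer would, in place of code of your own. Each camera call takes 0.05 s, during which the arm holds its last target.

### The job

Sort the small things left in front of the still: stand the two sample vials upright in the wooden rack, one in each bay; lay the rubber bung and the white jar cap side by side on the floor of the round steel dish; and set the salve tin flat in the square white tray. Set the glass vials down rather than dropping them, and leave the dropper bottle standing where it is.

Things in the scene. Friction and masses are not known exactly. Their poses are not given: they have to be found in the camera images.
- vial_2_mid (a point): The shorter sample vial: clear glass, pale grey cap, round, 23 mm diameter, 55 mm tall, standing upright. Point: its centre, 27.5 mm above its underside; z is its upward axis.
- vial_3_mid (a point): The taller sample vial: clear glass, red cap, round, 26 mm diameter, 67 mm tall, standing upright. Point: its centre, 33.5 mm above its underside; z is its upward axis.
- rubber_bung_mid (a point): Bored dark red rubber bung, round, 26 mm tall, widest (31 mm diameter) at the top and tapering to about 24 mm at its foot, standing on its narrow end. Point: its centre, 13 mm above its underside; z is its upward axis.
- bottle_cap_mid (a point): Plain white jar cap, a disc of 33 mm diameter and 10 mm height, lying flat. Point: its centre, 5 mm above its underside; z is up.
- salve_tin_mid (a point): Closed round aluminium salve tin, 59 mm diameter at the lid (upper 12 mm; 57 mm below it), 28 mm tall. Point: its centre, 14 mm above its underside; z is up.
- dropper_bottle_mid (a point): Bystander, loose: dark blue glass dropper bottle, 33 mm diameter, 106 mm tall with its black rubber teat, standing among the things to sort. It must stay where it stands. Point: its centre, 53 mm above its underside.
- bay_a (a point): First of the two square bays of the wooden vial rack (fixed block 54 x 102 mm, open above, its walls 20 mm high above the table and 6 mm thick). The bay is 42 x 42 mm inside. Point: centre of the bay's floor, 6 mm above the table. y points along the rack's long side, away from the other bay; x across the rack. Grip vials in their upper half, so that the fingers stay above the walls.
- bay_b (a point): Second bay of the same rack, 42 x 42 mm inside, its centre 48 mm from that of the first, towards -y of this frame. Point: centre of the bay's floor, 6 mm above the table. Axes as for the first bay (so here -y points away from the other bay).
- dish: Round steel dish, fixed, 128 mm over its rim, 14 mm high; flat floor 3 mm thick, 114 mm in diameter inside. Origin: centre of its underside, on the table; z up.
- tin_tray: Square shallow white tray, fixed, 100 x 100 mm outside, rim 9 mm high above the table and 4 mm thick (92 x 92 mm inside), floor 4 mm thick. Origin: centre of its underside, on the table; x and y run along its sides, z up.

How it is judged:
At the end, for the whole second after the job is handed in: Vials upright (0.15 rad) on the floors of different bays, 15 mm of their centres; bung and cap on the dish floor, 47 mm of its centre, not stacked; tin flat on the tray floor, 19 mm of its centre along each side; dropper bottle upright, moved under 30 mm; all released and at rest (((horizontal distance between vial_2_mid and bay_a below 0.015 m and z of vial_2_mid in the frame of bay_a below 0.031 m and horizontal distance between vial_3_mid and bay_b below 0.015 m and z of vial_3_mid in the frame of bay_b below 0.037 m) or (horizontal distance between vial_2_mid and bay_b below 0.015 m and z of vial_2_mid in the frame of bay_b below 0.031 m and horizontal distance between vial_3_mid and bay_a below 0.015 m and z of vial_3_mid in the frame of bay_a below 0.037 m)) and angle between each of vial_2_mid, vial_3_mid, dropper_bottle_mid's own z axis and vertical below 0.15 rad and horizontal distance between each of rubber_bung_mid, bottle_cap_mid and dish below 0.047 m and z of rubber_bung_mid in the frame of dish below 0.023 m and z of bottle_cap_mid in the frame of dish below 0.016 m and x of salve_tin_mid in the frame of tin_tray between -0.019 and 0.019 m and y of salve_tin_mid in the frame of tin_tray between -0.019 and 0.019 m and z of salve_tin_mid in the frame of tin_tray below 0.023 m and angle between salve_tin_mid's own z axis and vertical below 0.12 rad and distance of dropper_bottle_mid from where it was at the start of the episode below 0.03 m and linear speed of each of vial_2, vial_3, rubber_bung, bottle_cap, salve_tin below 0.02 m/s); the robot touches nothing.
It fails at once if a glass vial is dropped (falls free by more than about 3 cm) (linear speed of vial_2 above 0.75 m/s and contact force between the fingers and vial_2 below 0.01 N).
It fails at once if a glass vial is dropped (falls free by more than about 3 cm) (linear speed of vial_3 above 0.75 m/s and contact force between the fingers and vial_3 below 0.01 N).
It fails at once if the dropper bottle is knocked over or pushed away (distance of dropper_bottle_mid from where it was at the start of the episode above 0.03 m or angle between dropper_bottle_mid's own z axis and vertical above 0.5 rad).
It also fails if it takes over 106 s, if anything falls off the work surface, if the arm or the gripper's body presses on something with over 40 N, if the wrist force passes 120 N, or if a joint passes its speed limit or range.

## Working session

There is one attempt and no reset: what is moved stays moved. The work goes in short steps, Python scripts to look and compute and a tool call to move; the robot and the scene stay as the last step left them, time stands still between calls to the robot, and variables do not carry over. Pictures are saved under pics/ and viewed, and the job is handed in when it is done.

Besides the shell and the picture viewer there is one more tool, called after "Request:" in YAML: its name, and indented under it one key for each argument. drive_tool: Moves the arm, as the interface text tells. Its arguments: {"type":"object","properties":{"targets":{"type":"array","items":{"type":"array","items":{"type":"array","items":{"type":"number"}}}},"grip":{"type":"number"}},"required":["targets"]}

```bash
mkdir -p pics; python3 - <<'E'
from rig import arm
import cv2,numpy as np
np.set_printoptions(precision=4,suppress=True)
for n in("side","top","wrist"):
    s=arm.snapshot(n); cv2.imwrite(f"pics/{n}0.png",s["pixels"][:,:,::-1]); print(n,s["K"].tolist(),s["k1"]);print(s["T"])
print(arm.state())
E
```

```text
side [[435.604947819884, 0.0, 322.07582212482043], [0.0, 435.604947819884, 235.2517848606415], [0.0, 0.0, 1.0]] -0.001127673611505963
[[ 0.9989 -0.0283  0.0379  0.5248]
 [ 0.047   0.5003 -0.8646 -0.9941]
 [ 0.0055  0.8654  0.5011  0.6478]
 [ 0.      0.      0.      1.    ]]
top [[561.9145770856755, 0.0, 317.6552050023458], [0.0, 561.9145770856755, 234.42212793611495], [0.0, 0.0, 1.0]] -0.11749306613713804
[[-0.0044  0.9919 -0.1267  0.3109]
 [-0.9999 -0.0032  0.0096 -0.0007]
 [ 0.0091  0.1268  0.9919  1.4041]
 [ 0.      0.      0.      1.    ]]
wrist [[389.07879034303016, 0.0, 316.51283576330826], [0.0, 389.07879034303016, 244.3800160355785], [0.0, 0.0, 1.0]] -0.07118019278264154
[[ 0.2763  0.9162  0.2902  0.2454]
 [-0.9611  0.2639  0.0818 -0.5525]
 [-0.0016 -0.3015  0.9535  0.3841]
 [ 0.      0.      0.      1.    ]]
{'clock': 0.15, 'joint_positions': array([-1.4061,  0.3594,  1.5112, -0.    ,  1.2725, -0.1151]), 'joint_vel': array([ 0.0022, -0.0027, -0.0024,  0.0001, -0.0002,  0.0016]), 'joint_torque': array([ -0.0003, -51.5756, -27.1009,   0.0674,   0.0306,  -0.0001]), 'ee_pos': array([ 0.1656, -0.5762,  0.222 ]), 'tcp_rot': array([-3.1095, -0.4379,  0.0001]), 'force': array([-0.4846,  0.1781,  0.7147]), 'torque': array([ 0.0401,  0.0217, -0.0205]), 'opening': 0.0881145839093521}
```

View pics/top0.png

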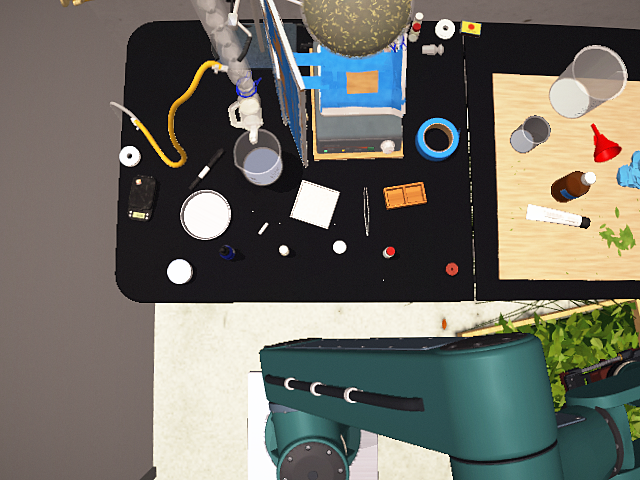

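View pics/side0.png

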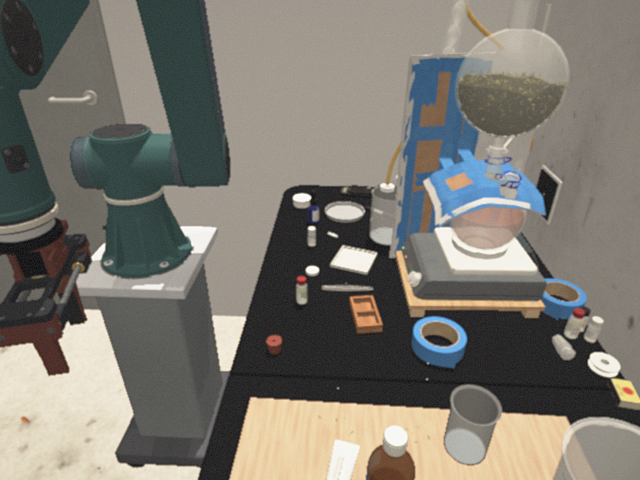

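View pics/wrist0.png

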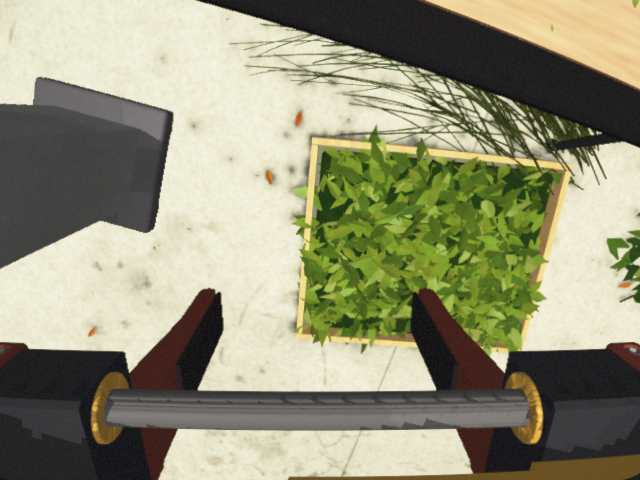

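```bash
cat > h.py <<'E'
import cv2,numpy as np
np.set_printoptions(precision=4,suppress=True)
def ray(s,u,v):
    K=s["K"];x=(u-K[0,2])/K[0,0];y=(v-K[1,2])/K[1,1]
    # invert radial
    rd=np.hypot(x,y);r=rd
    for _ in range(30): r=rd/(1+s["k1"]*r*r)
    f=r/rd if rd>0 else 1
    d=s["T"][:3,:3]@np.array([x*f,-y*f,-1.]);return s["T"][:3,3],d
def onz(s,u,v,z):
    o,d=ray(s,u,v);return o+d*(z-o[2])/d[2]
def proj(s,p):
    T=s["T"];c=T[:3,:3].T@(np.array(p,float)-T[:3,3]);x=c[0]/-c[2];y=-c[1]/-c[2]
    k=1+s["k1"]*(x*x+y*y);K=s["K"];return np.array([K[0,0]*x*k+K[0,2],K[1,1]*y*k+K[1,2]])
def crop(px,x0,y0,x1,y1,f):
    return cv2.resize(px[y0:y1,x0:x1,::-1],None,fx=f,fy=f,interpolation=cv2.INTER_CUBIC)
E
python3 - <<'E'
import pickle
from h import *
from rig import arm
S={n:arm.snapshot(n) for n in("side","top")}
pickle.dump(S,open("s0.pkl","wb"))
cv2.imwrite("pics/topc.png",crop(S["top"]["pixels"],150,170,480,300,2.4))
cv2.imwrite("pics/sidec.png",crop(S["side"]["pixels"],240,180,400,370,3))
for n,(u,v),z in [("tin",(180,271),.028),("dish",(206,215),.014),("drop",(228,253),.05),("v2",(284,251),.055),("cap",(339,247),.01),("v3",(389,252),.067),("bung",(452,269),.026),("rack",(405,195),.02),("tray",(315,204),.009)]:
    p=onz(S["top"],u,v,z);print(n,p,np.hypot(*p[:2]),proj(S["side"],p))
E
```

```text
tin [0.397  0.3253 0.028 ] 0.5133051485306246 [301.428  197.1445]
dish [0.5386 0.2663 0.014 ] 0.6008273687890184 [343.6096 209.9509]
drop [0.4392 0.2037 0.05  ] 0.48416472283346906 [311.5045 207.7868]
v2 [0.4432 0.0676 0.055 ] 0.4483472547032553 [309.6123 227.9161]
cap [ 0.4572 -0.0673  0.01  ] 0.4621014236051905 [311.418  268.7192]
v3 [ 0.4387 -0.1844  0.067 ] 0.4758626036965849 [299.6625 276.9057]
bung [ 0.3995 -0.3463  0.026 ] 0.528729931398948 [273.3235 339.8481]
rack [ 0.5871 -0.2344  0.02  ] 0.6321520984432804 [364.5378 309.413 ]
tray [ 0.5665 -0.0078  0.009 ] 0.5665277956549547 [353.4917 257.7603]
```

```bash
ls pics
```

```text
side0.png
sidec.png
top0.png
topc.png
wrist0.png
```

View pics/topc.png

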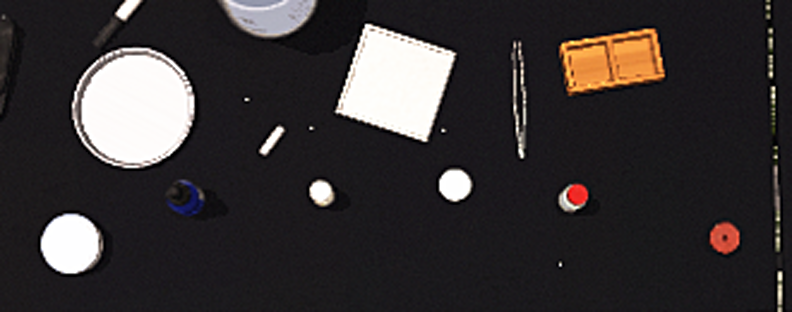

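View pics/sidec.png

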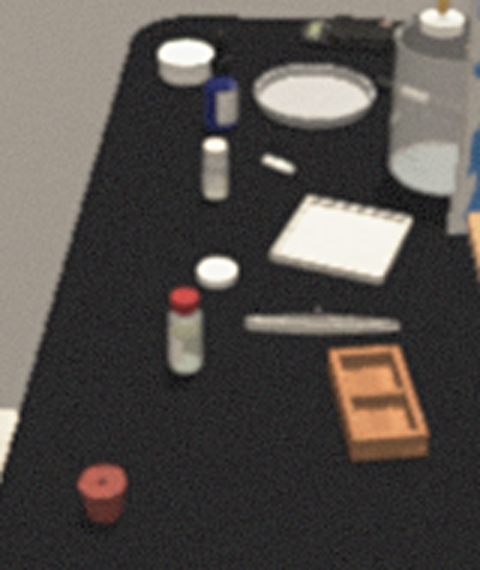

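The top crop shows, left to right: tin (180,271), dish (206,215), dropper (227,253), grey-cap vial (284,250), tray (315,204), cap (339,247), red-cap vial (389,251), rack (405,195) and bung (452,269). The side view agrees. Next I measure them with masks.

```bash
python3 - <<'E'
import pickle
from h import *
S=pickle.load(open("s0.pkl","rb"));t=S["top"];im=t["pixels"]
hsv=cv2.cvtColor(im,cv2.COLOR_RGB2HSV);g=im.max(2)
def blob(mask,seed,win=40):
    x,y=seed;m=np.zeros_like(mask);m[y-win:y+win,x-win:x+win]=mask[y-win:y+win,x-win:x+win]
    n,l,st,c=cv2.connectedComponentsWithStats(m.astype(np.uint8))
    k=l[y,x] or min(range(1,n),key=lambda i:np.hypot(*(c[i]-seed)))
    cs,_=cv2.findContours((l==k).astype(np.uint8),cv2.RETR_EXTERNAL,cv2.CHAIN_APPROX_NONE)
    return st[k],c[k],max(cs,key=len)
br=(g>110)
red=((hsv[...,0]<8)|(hsv[...,0]>172))&(hsv[...,1]>120)&(g>90)
org=(hsv[...,0]>5)&(hsv[...,0]<22)&(hsv[...,1]>100)&(g>70)
for n,m,s,z in[("tin",br,(180,271),.028),("dish",br,(206,215),.014),("cap",br,(339,247),.01),("bung",red,(452,269),.026),("v3cap",red,(390,251),.067),("v2",br,(284,250),.055),("tray",br,(315,204),.009),("rack",org,(393,196),.02)]:
    st,c,ct=blob(m,s)
    cc,r=cv2.minEnclosingCircle(ct);P=np.array([onz(t,*q,z)[:2] for q in ct[:,0].astype(float)])
    c2,_=cv2.minEnclosingCircle(P.astype(np.float32))
    print(n,st,c,"r",r,"world",onz(t,*c,z)[:2],"encl",c2,"ext",np.ptp(P,axis=0)*1000)
    if n in("tray","rack"):
        R=cv2.minAreaRect((P*1000).astype(np.float32));print("  rect",R,cv2.boxPoints(R).tolist())
for u,v in [(284,250)]: pass
# side view
s=S["side"];im=s["pixels"];hsv=cv2.cvtColor(im,cv2.COLOR_RGB2HSV);g=im.max(2)
red=((hsv[...,0]<8)|(hsv[...,0]>172))&(hsv[...,1]>110)&(g>60)
for n,m,sd,z in[("tin",g>120,(301,198),.028),("cap",g>120,(312,271),.01),("bung",red,(273,345),.013),("v3cap",red,(301,280),.06),("v2",g>80,(311,235),.0275),("dish",g>80,(344,212),.014)]:
    st,c,ct=blob(m,sd,25);print("side",n,st,c,onz(s,*c,z))
E
```

```text
tin [167 259  26  25 500] [179.178 271.148] r 12.758772850036621 world [0.3967 0.3274] encl (0.3971483111381531, 0.32691529393196106) ext [59.1641 62.6078]
dish [ 180  190   51   50 1912] [205.7505 214.5884] r 25.538333892822266 world [0.5397 0.2669] encl (0.5407646298408508, 0.26869791746139526) ext [124.9264 127.0593]
cap [333 241  14  13 140] [339.2071 246.7357] r 6.749420166015625 world [ 0.4578 -0.0678] encl (0.4583726227283478, -0.06792677938938141) ext [30.143  32.5326]
bung [446 263  12  13 121] [451.4959 268.6777] r 6.270068168640137 world [ 0.4003 -0.3451] encl (0.4002806842327118, -0.3450128436088562) ext [29.7985 28.0665]
v3cap [386 247   9   8  59] [390.2034 250.5593] r 4.38582706451416 world [ 0.4421 -0.1874] encl (0.44152703881263733, -0.18732033669948578) ext [16.9052 19.4264]
v2 [279 245  10  11  83] [283.5422 250.012 ] r 5.332613945007324 world [0.4456 0.0688] encl (0.44606712460517883, 0.06836008280515671) ext [24.2569 21.7472]
tray [ 290  180   50   49 1582] [314.6397 203.9842] r 27.281044006347656 world [ 0.5665 -0.0069] encl (0.567003607749939, -0.00652745971456
[... 487 characters left out ...]
232.97601318359375), (56.75849151611328, 105.37602233886719), 9.297662734985352) [[550.3258056640625, -185.56524658203125], [567.3507080078125, -289.556884765625], [623.363525390625, -280.38677978515625], [606.338623046875, -176.3951416015625]]
side tin [292 193  20  15 237] [301.443  199.8945] [0.399  0.3041 0.028 ]
side cap [305 265  15  11 119] [311.9244 270.1176] [ 0.4589 -0.0735  0.01  ]
side bung [265 334  18  20 245] [273.8857 343.1429] [ 0.3994 -0.3421  0.013 ]
side v3cap [296 275  11  10  83] [301.1687 279.2771] [ 0.4419 -0.1837  0.06  ]
side v2 [307 225   9  22 181] [311.2155 235.5856] [0.4472 0.0725 0.0275]
side dish [324 201  42  22 717] [344.3264 211.0962] [0.5409 0.2582 0.014 ]
```

Request:
drive_tool:
  targets:
    - [[6,6,-1,8],[12,12,-4,17],[18,18,-7,17],[23.4,23.2,-10,17],[23.4,23.2,-10,17],[23.4,23.2,-10,17]]
  grip: 0

```text
clock: 1.0
ee_pos: [0.4007, -0.3418, 0.1215]
tcp_rot: [-3.009, -0.896, 0.001]
force: [0.1, 0.1, -0.3]
opening: 0.0876
```

```bash
python3 - <<'E'
import pickle
from h import *
from rig import arm
s=arm.snapshot("wrist");cv2.imwrite("pics/w1.png",s["pixels"][:,:,::-1]);pickle.dump(s,open("w1.pkl","wb"))
st=arm.state();print(st["clock"],st["ee_pos"],st["force"])
print(proj(s,[.400,-.345,.026]),proj(s,st["ee_pos"]))
im=s["pixels"];hsv=cv2.cvtColor(im,cv2.COLOR_RGB2HSV)
S=pickle.load(open("s0.pkl","rb"))
for n,u,v,z in[("bottle base front",385,243,0),("bottle base left",370,222,0),("panel foot",397,255,0),("wood front-left",398,262,0),("wood front right corner",412,310,0)]: print(n,onz(S["side"],u,v,z))
for u,v in[(305,163),(315,157),(403,158)]: print(onz(S["top"],u,v,0))
E
```

```text
1.05 [ 0.4019 -0.3396  0.1205] [ 1.6696  1.1114 -1.0658]
[321.1321 250.2363] [315.6853 305.3807]
bottle base front [0.6591 0.0893 0.    ]
bottle base left [0.622 0.215 0.   ]
panel foot [0.6872 0.0267 0.    ]
wood front-left [ 0.6863 -0.0082  0.    ]
wood front right corner [ 0.6978 -0.2065  0.    ]
[0.6751 0.0174 0.    ]
[ 0.6909 -0.0083  0.    ]
[ 0.6884 -0.2353  0.    ]
```

View pics/w1.png

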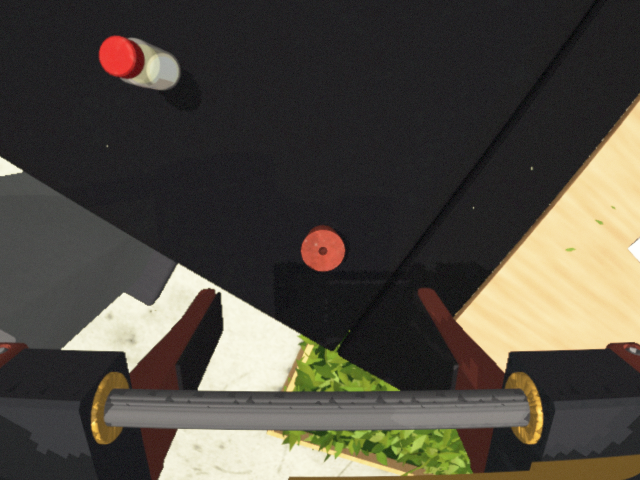

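```bash
python3 - <<'E'
from h import *
from rig import arm
s=arm.snapshot("wrist");im=s["pixels"];hsv=cv2.cvtColor(im,cv2.COLOR_RGB2HSV)
m=(((hsv[...,0]<8)|(hsv[...,0]>172))&(hsv[...,1]>100)&(im[...,0]>60)).astype(np.uint8)
n,l,st,c=cv2.connectedComponentsWithStats(m)
for i in range(1,n):
    if st[i,4]>300:print(st[i],c[i],onz(s,*c[i],.026),onz(s,*c[i],.067))
st=arm.state();print(st["clock"],st["ee_pos"],st["joint_vel"])
import pickle;S=pickle.load(open("s0.pkl","rb"))
print(onz(S["top"],262,184,0),onz(S["top"],236,165,0.0),onz(S["top"],258,140,.12))
E
```

```text
[ 100   39   47   44 1570] [122.8178  60.9732] [ 0.4374 -0.1708  0.026 ] [ 0.4429 -0.1905  0.067 ]
[ 302  229   46   47 1611] [324.5407 252.4165] [ 0.4014 -0.3452  0.026 ] [ 0.4126 -0.337   0.067 ]
[ 130  289   85  101 2843] [170.013  349.2726] [ 0.2704 -0.2892  0.026 ] [ 0.3025 -0.29    0.067 ]
[ 418  288   86  102 2936] [462.0054 347.6465] [ 0.3949 -0.4761  0.026 ] [ 0.4071 -0.447   0.067 ]
[  0 343  28  24 314] [ 10.0064 350.9618] [ 0.1917 -0.1793  0.026 ] [ 0.2363 -0.1976  0.067 ]
[607 343  33  30 442] [626.948  353.6222] [ 0.4632 -0.5975  0.026 ] [ 0.4645 -0.5491  0.067 ]
[141 428  35  52 981] [156.3649 447.1427] [ 0.1736 -0.322   0.026 ] [ 0.2212 -0.3175  0.067 ]
[458 428  35  45 940] [476.5021 445.6021] [ 0.3268 -0.5514  0.026 ] [ 0.3499 -0.5103  0.067 ]
1.1 [ 0.4007 -0.3415  0.1213] [-0.0549 -0.0171 -0.0256 -0.0309  0.0146 -0.047 ]
[0.6204 0.1272 0.    ] [0.6706 0.1946 0.    ] [0.7004 0.1269 0.12  ]
```

Request:
drive_tool:
  targets:
    - [[0,0,-3,0],[0,0,-6,0],[0,0,-7,0],[0,0,-7,0],[0,0,-7,0]]

```text
clock: 1.72
ee_pos: [0.4001, -0.3456, 0.0536]
tcp_rot: [3.011, 0.892, 0.001]
force: [0.4, 0.7, 0.1]
opening: 0.0881
```

Request:
drive_tool:
  targets:
    - [[0,0,-2.5,0],[0.1,0,-4.1,0],[0.1,0,-4.1,0],[0.1,0,-4.1,0]]

```text
clock: 2.22
ee_pos: [0.401, -0.3449, 0.0121]
tcp_rot: [3.012, 0.893, 0.0]
force: [0.6, -0.1, -0.4]
opening: 0.0878
```

Request:
drive_tool:
  targets:
    - [[0,0,0,0],[0,0,0,0],[0,0,0,0],[0,0,0,0],[0,0,0,0],[0,0,0,0]]
  grip: 1

```text
clock: 2.98
ee_pos: [0.4007, -0.3446, 0.0116]
tcp_rot: [-3.012, -0.893, 0.0]
force: [-0.0, -0.6, 1.3]
opening: 0.0312
```

Request:
drive_tool:
  targets:
    - [[0,0,5,0],[0,0,11,0],[1.5,6,13,0],[3,12,13,0],[4.5,18,13,0],[6,24,13,0],[7.5,30,13,0],[9,36,13,0]]

```text
clock: 3.98
ee_pos: [0.4909, 0.0174, 0.1418]
tcp_rot: [3.012, 0.893, 0.001]
force: [-0.1, 0.2, -0.5]
opening: 0.028
```

Request:
drive_tool:
  targets:
    - [[1.5,6,0,0],[3,12,0,0],[4.5,18,0,0],[6,24,0,0],[6.8,26.5,0,0],[6.8,26.5,0,0],[6.8,26.5,0,0],[6.8,26.5,0,0]]

```text
clock: 4.97
ee_pos: [0.5582, 0.2789, 0.1415]
tcp_rot: [3.012, 0.891, -0.001]
force: [-0.8, -0.1, -0.3]
opening: 0.0281
```

```bash
cat > look.py <<'E'
import sys,pickle
from h import *
from rig import arm
tag=sys.argv[1]
for n in sys.argv[2:]:
    s=arm.snapshot(n);cv2.imwrite(f"pics/{n}_{tag}.png",s["pixels"][:,:,::-1]);pickle.dump(s,open(f"{n}_{tag}.pkl","wb"))
st=arm.state();print(st["clock"],st["ee_pos"],st["force"],st["opening"],st["joint_positions"])
E
python3 look.py a wrist top
```

```text
5.075 [0.5585 0.2792 0.1417] [ 0.5133 -0.852  -0.3228] 0.028432882897179993 [ 0.3529  0.4715  1.544  -0.      1.1264  1.3486]
```

View pics/wrist_a.png

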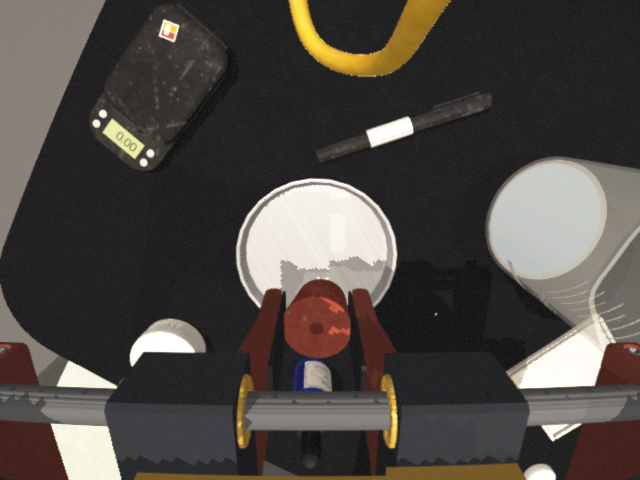

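View pics/top_a.png

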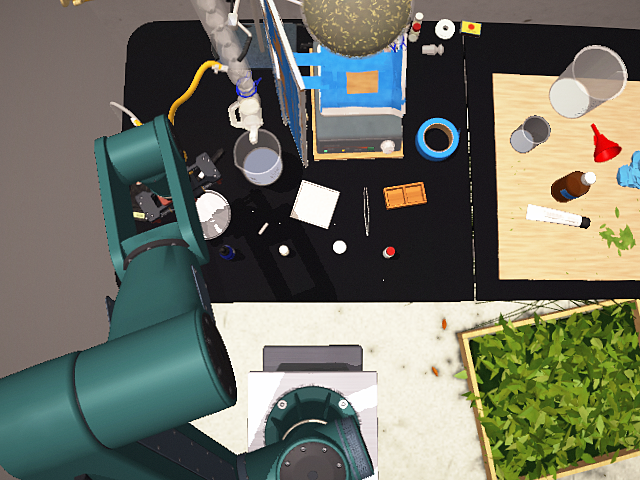

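```bash
python3 - <<'E'
import pickle
from h import *
s=pickle.load(open("wrist_a.pkl","rb"))
p=np.array([.5585,.2792,.1417])
for dz in(-.012,0,.014): print(dz,proj(s,p+[0,0,dz]))
cv2.imwrite("pics/wa.png",crop(s["pixels"],220,160,420,400,2.5))
im=s["pixels"];d=((im.min(2)>130)).astype(np.uint8);d[280:]=0
n,l,st,c=cv2.connectedComponentsWithStats(d);print([(st[i],c[i]) for i in range(1,n) if st[i,4]>1500])
cs,_=cv2.findContours(d,cv2.RETR_EXTERNAL,cv2.CHAIN_APPROX_NONE)
q=max([c for c in cs if 230<c[:,0,0].mean()<400],key=len)[:,0].astype(float)
q=q[(q[:,1]<262)]
P=np.array([onz(s,*x,.014)[:2] for x in q])
A=np.c_[2*P,np.ones(len(P))];x=np.linalg.lstsq(A,(P**2).sum(1),rcond=None)[0];print("dish circle",x[:2],np.sqrt(x[2]+x[:2]@x[:2]))
E
```

```text
-0.012 [318.082  298.6745]
0 [318.1866 309.9493]
0.014 [318.3262 325.0263]
[(array([  489,   160,   118,   120, 11061], dtype=int32), array([547.6947, 219.5913])), (array([  236,   178,   161,   102, 12853], dtype=int32), array([317.6558, 235.1283]))]
dish circle [0.5415 0.2678] 0.06147591536607546
```

View pics/wa.png

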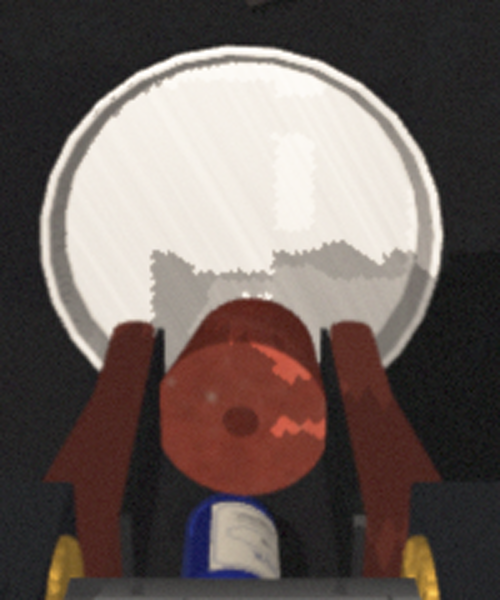

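Request:
drive_tool:
  targets:
    - [[0.1,0,-5,0],[0.1,0,-10,0],[0.1,0,-12,0],[0.1,0,-12.3,0],[0.1,0,-12.6,0],[0.1,0,-12.6,0],[0.1,0,-12.6,0]]

```text
clock: 5.95
ee_pos: [0.5604, 0.2806, 0.0167]
tcp_rot: [-3.012, -0.893, -0.003]
force: [-1.1, -0.5, 0.5]
opening: 0.0284
```

```bash
python3 look.py b wrist
```

```text
6.0 [0.5603 0.2806 0.0166] [0.499  0.4799 0.3038] 0.02864685502421521 [0.3541 0.629  1.6326 0.0002 0.8784 1.3482]
```

View pics/wrist_b.png

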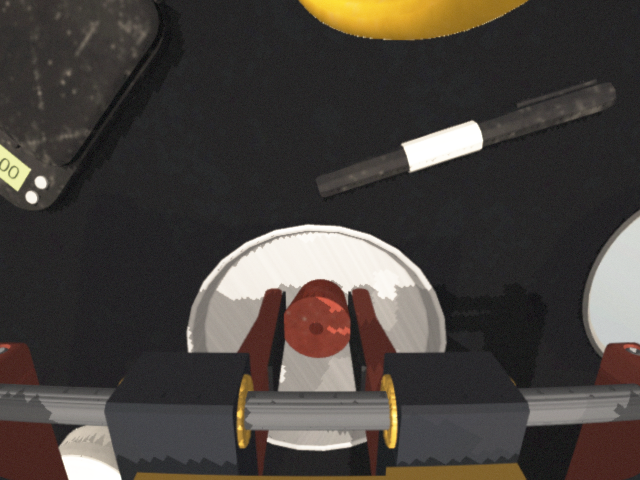

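Request:
drive_tool:
  targets:
    - [[0,0,-0.2,0],[0,0,-0.2,0]]

```text
clock: 6.25
ee_pos: [0.5609, 0.2808, 0.0159]
tcp_rot: [-3.012, -0.893, -0.004]
force: [-2.0, -1.4, 13.8]
opening: 0.028
```

Request:
drive_tool:
  targets:
    - [[0,0,0,0],[0,0,0,0],[0,0,0,0],[0,0,5,0],[0,0,11,0],[0,0,13,0],[0,0,13,0],[0,0,13,0]]
  grip: 0.45

```text
clock: 7.25
ee_pos: [0.5587, 0.28, 0.1421]
tcp_rot: [3.012, 0.893, -0.004]
force: [-0.1, 0.0, -0.5]
opening: 0.0485
```

```bash
python3 look.py c wrist
```

```text
7.3 [0.5584 0.2799 0.1418] [-0.1864 -0.8345  0.0555] 0.04831799728068439 [0.354  0.4732 1.5409 0.0001 1.1307 1.3482]
```

View pics/wrist_c.png

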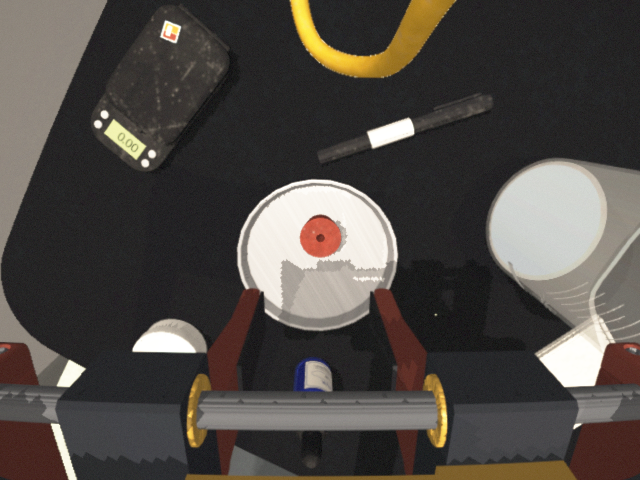

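Request:
drive_tool:
  targets:
    - [[-1.7,-5.8,0,0],[-3.4,-11.6,0,0],[-5.1,-17.4,0,0],[-6.8,-23.2,0,0],[-8.5,-29,0,0],[-10.2,-34.8,-3,0],[-10.2,-34.8,-5,0],[-10.2,-34.8,-5,0]]
  grip: 0.25

```text
clock: 8.3
ee_pos: [0.4551, -0.0677, 0.0914]
tcp_rot: [-3.01, -0.889, 0.008]
force: [0.6, 0.3, 1.0]
opening: 0.066
```

```bash
python3 look.py d wrist; python3 - <<'E'
import pickle
from h import *
s=pickle.load(open("wrist_d.pkl","rb"));print(proj(s,[.458,-.068,.01]))
d=((s["pixels"].min(2)>120)).astype(np.uint8)
n,l,st,c=cv2.connectedComponentsWithStats(d)
for i in range(1,n):
    if st[i,4]>300:print(st[i],c[i],onz(s,*c[i],.01))
E
```

```text
8.35 [ 0.4562 -0.0673  0.0924] [0.0879 1.0997 0.1322] 0.06605751486339863 [-0.2967  0.3397  1.9459  0.0003  0.86    0.6983]
[321.1909 249.8452]
[ 69   0  52  33 727] [93.8363 15.2531] [0.5063 0.1207 0.01  ]
[  215     0   239   165 23655] [334.3949  61.7881] [ 0.5583 -0.0117  0.01  ]
[ 431  106  118  163 1038] [488.1705 190.0915] [ 0.5495 -0.1353  0.01  ]
[  69  135   38   40 1176] [ 87.4983 154.892 ] [0.4306 0.09   0.01  ]
[118 135  28  27 454] [129.0859 145.8833] [0.45   0.0692 0.01  ]
[ 297  223   49   48 1843] [320.8443 247.0678] [ 0.4595 -0.0668  0.01  ]
[   0  256   94  109 5368] [ 35.0725 310.8985] [0.3047 0.0813 0.01  ]
[ 196  430  147   50 6090] [267.1897 453.5887] [ 0.287 -0.127  0.01 ]
```

View pics/wrist_d.png

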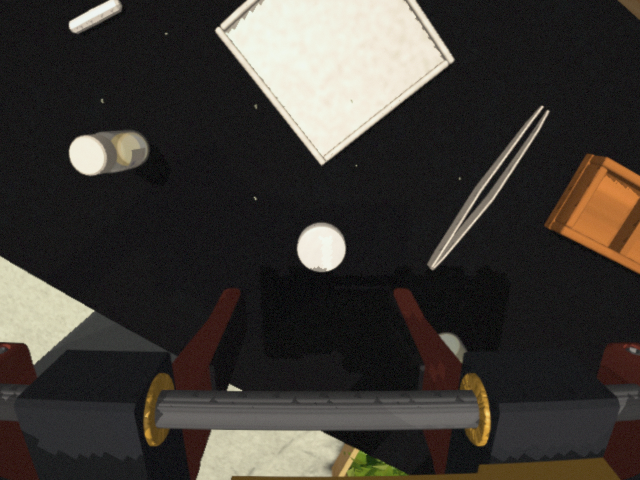

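Request:
drive_tool:
  targets:
    - [[0.1,0.1,-4,0],[0.1,0.1,-7.5,0],[0.1,0.1,-8.6,0],[0.1,0.1,-9.1,0],[0.1,0.1,-9.1,0],[0.1,0.1,-9.1,0]]

```text
clock: 9.1
ee_pos: [0.4595, -0.0668, 0.0036]
tcp_rot: [3.011, 0.893, 0.002]
force: [0.9, 0.1, -0.4]
opening: 0.0657
```

Request:
drive_tool:
  targets:
    - [[0,0,0,0],[0,0,0,0],[0,0,0,0],[0,0,0,0],[0,0,0,0]]
  grip: 1

```text
clock: 9.72
ee_pos: [0.4587, -0.0666, 0.0027]
tcp_rot: [-3.012, -0.893, 0.0]
force: [-0.3, 0.4, 1.9]
opening: 0.0304
```

Request:
drive_tool:
  targets:
    - [[0,0,5,0],[0,0,10,0],[1.2,6,14,0],[2.4,12,14,0],[3.6,18,14,0],[4.8,24,14,0],[6,30,14,0],[6.4,32.2,14,0]]

```text
clock: 10.72
ee_pos: [0.5229, 0.2587, 0.1425]
tcp_rot: [-3.01, -0.897, -0.001]
force: [-0.5, -1.4, 0.4]
opening: 0.0302
```

Request:
drive_tool:
  targets:
    - [[0,0,0,0],[0,0,0,0],[0,0,-3,0],[0,0,-3,0]]

```text
clock: 11.22
ee_pos: [0.5206, 0.2532, 0.1109]
tcp_rot: [3.012, 0.89, -0.008]
force: [0.8, -1.1, 0.1]
opening: 0.0303
```

```bash
python3 look.py e wrist side
```

```text
11.325 [0.5225 0.2542 0.1129] [ 0.5789 -0.8679 -0.1831] 0.030610980397020086 [ 0.334   0.4509  1.6699 -0.      1.0217  1.3297]
```

View pics/wrist_e.png

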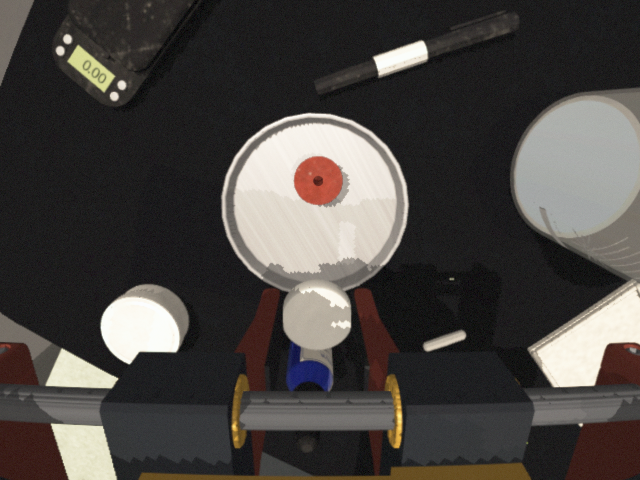

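View pics/side_e.png

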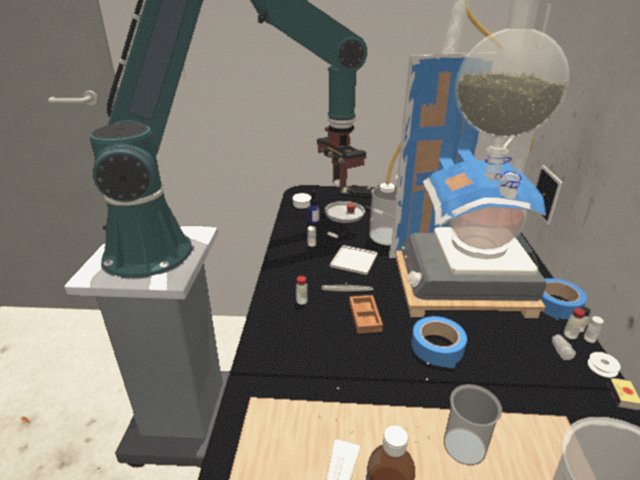

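Request:
drive_tool:
  targets:
    - [[0,0,-4,0],[0,0,-8,0],[0,0,-10,0],[0,0,-10.4,0],[0,0,-10.6,0],[0,0,-10.6,0]]

```text
clock: 12.08
ee_pos: [0.5237, 0.2556, 0.0078]
tcp_rot: [-3.012, -0.893, -0.003]
force: [-0.2, 0.2, -0.6]
opening: 0.0301
```

Request:
drive_tool:
  targets:
    - [[0,0,0,0],[0,0,0,0],[0,0,0,0],[0,0,2,0],[0,0,8,0],[0,0,14,0],[0,0,14,0],[0,0,14,0]]
  grip: 0.5

```text
clock: 13.08
ee_pos: [0.5223, 0.2553, 0.1464]
tcp_rot: [-3.012, -0.893, 0.0]
force: [-0.5, -0.8, -0.2]
opening: 0.0443
```

```bash
python3 look.py f wrist
```

```text
13.125 [0.5216 0.255  0.1455] [-0.6047 -0.2795  0.2692] 0.04362508956079252 [0.3357 0.4116 1.6391 0.0001 1.0931 1.3299]
```

View pics/wrist_f.png

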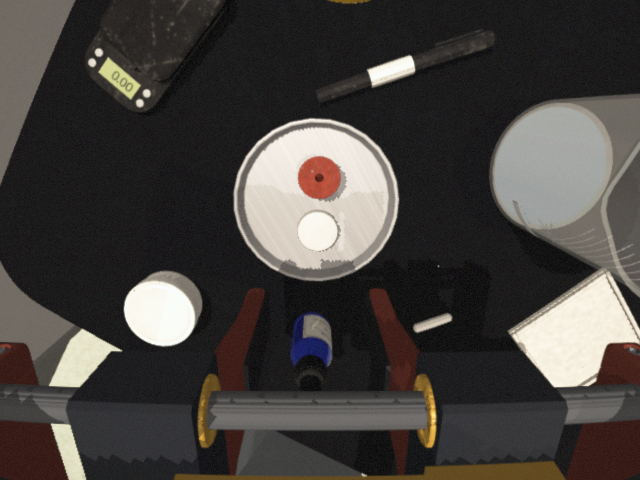

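Request:
drive_tool:
  targets:
    - [[-1.5,1,0,10],[-3,2,0,20],[-5,3,0,30],[-7,4,0,40],[-9,5,0,50],[-11,6,0,60],[-12.5,7.2,0,70],[-12.5,7.2,-1,77]]
  grip: 0

```text
clock: 14.12
ee_pos: [0.3956, 0.3274, 0.135]
tcp_rot: [-1.792, -2.578, 0.004]
force: [0.5, 0.1, -0.6]
opening: 0.0876
```

Request:
drive_tool:
  targets:
    - [[0,0,0,0],[0,0,0,0],[0,0,0,0]]

```text
clock: 14.5
ee_pos: [0.3979, 0.3272, 0.1365]
tcp_rot: [-1.803, -2.572, 0.001]
force: [0.1, 0.3, -0.1]
opening: 0.0878
```

```bash
python3 look.py g wrist; python3 - <<'E'
import pickle
from h import *
s=pickle.load(open("wrist_g.pkl","rb"));print(proj(s,[.397,.327,.028]))
d=((s["pixels"].min(2)>120)).astype(np.uint8)
n,l,st,c=cv2.connectedComponentsWithStats(d)
for i in range(1,n):
    if st[i,4]>1000:print(st[i],c[i],onz(s,*c[i],.028))
E
```

```text
14.55 [0.398  0.3272 0.1366] [ 0.7097 -0.0636  0.1853] 0.0878408724692954 [0.5541 0.3378 1.792  0.     1.0118 0.2059]
[315.4621 242.2963]
[    0     0   292   373 48600] [131.8802 104.6407] [0.2482 0.376  0.028 ]
[ 275  196   82   82 5177] [315.666 237.31 ] [0.3958 0.3306 0.028 ]
[ 433  285   91   83 3220] [480.6559 314.6435] [0.5396 0.3153 0.028 ]
[ 376  299   60   92 3194] [401.5554 355.5166] [0.4954 0.2604 0.028 ]
```

View pics/wrist_g.png

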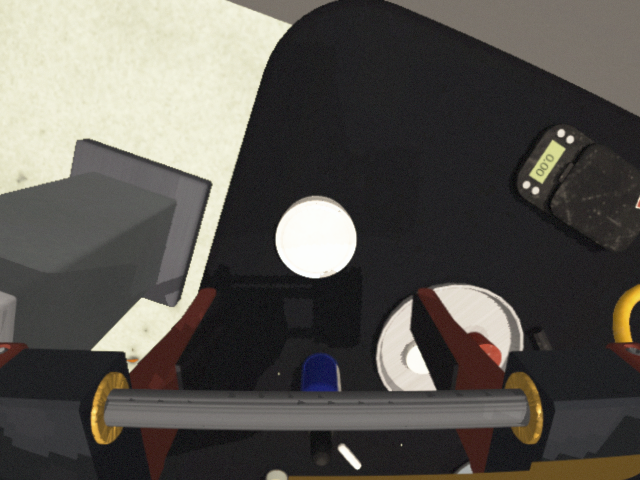

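Request:
drive_tool:
  targets:
    - [[0,0.2,-5,0],[0,0.2,-9.5,0],[0,0.2,-12,0],[0,0.2,-12.6,0],[0,0.2,-12.6,0],[0,0.2,-12.6,0]]

```text
clock: 15.3
ee_pos: [0.3987, 0.3299, 0.0118]
tcp_rot: [1.801, 2.573, 0.003]
force: [-1.1, 1.0, -0.7]
opening: 0.0881
```

Request:
drive_tool:
  targets:
    - [[0,0,0,0],[0,0,0,0],[0,0,0,0],[0,0,0,0]]
  grip: 1

```text
clock: 15.8
ee_pos: [0.3978, 0.3294, 0.0109]
tcp_rot: [1.801, 2.574, 0.0]
force: [0.6, -0.5, 3.2]
opening: 0.0586
```

Request:
drive_tool:
  targets:
    - [[0,0,3,0],[0,0,9,0],[0,0,15,0],[0,0,17,0],[0,0,17,0]]

```text
clock: 16.42
ee_pos: [0.3987, 0.33, 0.1823]
tcp_rot: [1.8, 2.573, 0.006]
force: [-0.0, 0.4, -1.0]
opening: 0.059
```

Request:
drive_tool:
  targets:
    - [[2.5,-5,0,8],[5,-10,0,16],[7.5,-15,0,24],[10,-20,0,32],[12.5,-25,0,40],[15,-30,0,46],[17,-33.7,0,51],[17,-33.7,-4,51]]

```text
clock: 17.42
ee_pos: [0.5712, -0.011, 0.1406]
tcp_rot: [0.521, 3.093, -0.001]
force: [-0.9, -0.2, -0.4]
opening: 0.0588
```

Request:
drive_tool:
  targets:
    - [[0,0,-4,0],[0,0,-4,0],[0,0,-4,0]]

```text
clock: 17.8
ee_pos: [0.5676, -0.0075, 0.1006]
tcp_rot: [-0.517, -3.098, 0.0]
force: [0.4, -0.6, 1.0]
opening: 0.0586
```

```bash
python3 look.py h wrist top
```

```text
17.9 [ 0.5687 -0.0076  0.1019] [ 0.0052 -0.4228  0.5781] 0.05824275150957351 [-0.1347  0.4489  1.7098 -0.0001  0.9807 -1.3747]
```

View pics/wrist_h.png

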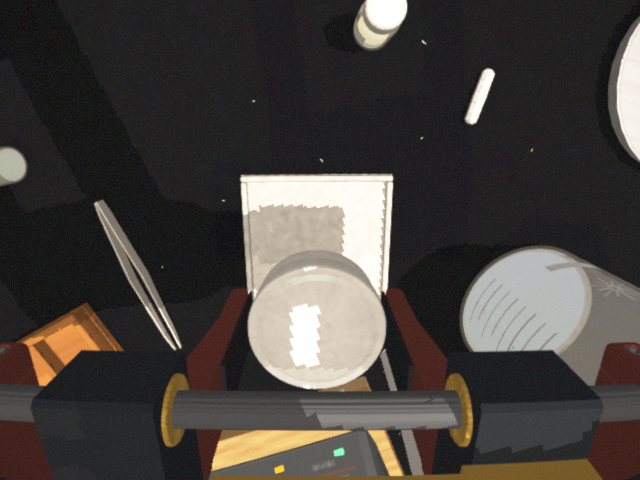

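View pics/top_h.png

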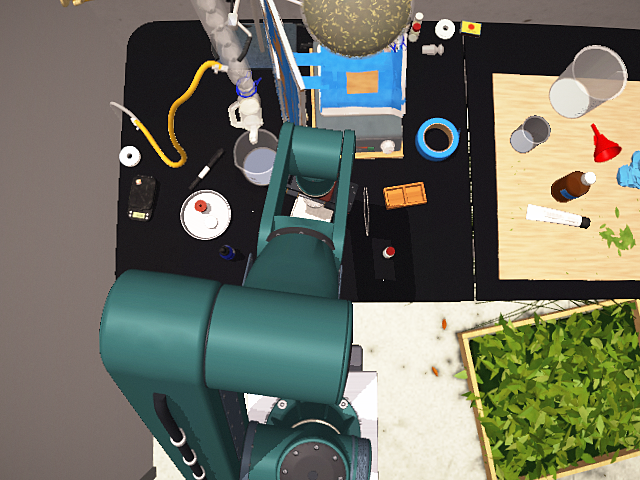

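```bash
python3 - <<'E'
import pickle
from h import *
s=pickle.load(open("wrist_h.pkl","rb"))
for u,v in[(461,310),(490,262),(530,248),(592,290),(525,372),(475,345)]: print(onz(s,u,v,0.0))
for u,v in [(241,178),(392,178)]: print(onz(s,u,v,.009))
E
```

```text
[0.6519 0.08   0.    ]
[0.6208 0.1087 0.    ]
[0.62   0.1392 0.    ]
[0.6704 0.1814 0.    ]
[0.726  0.1191 0.    ]
[0.686  0.0843 0.    ]
[ 0.5053 -0.0376  0.009 ]
[0.5373 0.0556 0.009 ]
```

Request:
drive_tool:
  targets:
    - [[0,0,-3,0],[0,0,-6,0],[0,0,-8,0],[0,0,-8.4,0],[0,0,-8.5,0],[0,0,-8.5,0]]

```text
clock: 18.65
ee_pos: [0.5687, -0.0077, 0.0168]
tcp_rot: [0.517, 3.097, -0.0]
force: [0.0, 0.2, -0.5]
opening: 0.0589
```

Request:
drive_tool:
  targets:
    - [[0,0,0,0],[0,0,0,0],[0,0,0,0],[0,0,4,0],[0,0,9,0],[0,0,13,0],[0,0,13,0],[0,0,13,0]]
  grip: 0.1

```text
clock: 19.65
ee_pos: [0.567, -0.0076, 0.145]
tcp_rot: [-0.517, -3.098, 0.0]
force: [-0.7, 0.3, -0.0]
opening: 0.0787
```

```bash
python3 look.py i wrist
```

```text
19.7 [ 0.5665 -0.0075  0.1444] [ 0.2511  0.9468 -0.6217] 0.0790214369521183 [-0.135   0.395   1.6712 -0.0002  1.0778 -1.3747]
```

View pics/wrist_i.png

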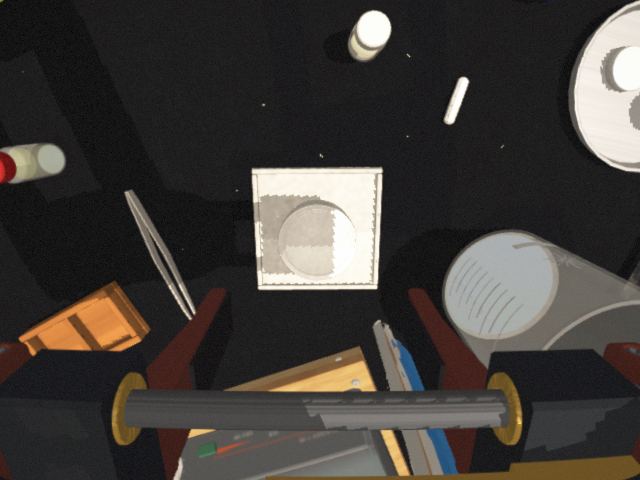

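Request:
drive_tool:
  targets:
    - [[-2,1.5,0,-9],[-4,3,0,-18],[-6,4,0,-27],[-8,5,0,-36],[-10,6,0,-45],[-12.1,7.5,0,-54],[-12.1,7.5,0,-62],[-12.1,7.5,0,-62]]
  grip: 0.3

```text
clock: 20.7
ee_pos: [0.4455, 0.0675, 0.1444]
tcp_rot: [-2.036, -2.389, 0.003]
force: [-0.0, -0.6, -0.2]
opening: 0.0613
```

Request:
drive_tool:
  targets:
    - [[0,0,0,0],[0,0,0,0]]

```text
clock: 20.95
ee_pos: [0.4467, 0.0672, 0.1452]
tcp_rot: [-2.038, -2.39, 0.001]
force: [-0.5, 0.0, -0.4]
opening: 0.0617
```

```bash
python3 look.py j wrist; python3 - <<'E'
import pickle
from h import *
s=pickle.load(open("wrist_j.pkl","rb"));print(proj(s,[.446,.068,.055]),proj(s,[.446,.068,.0]))
d=((s["pixels"].min(2)>120)).astype(np.uint8)
n,l,st,c=cv2.connectedComponentsWithStats(d)
for i in range(1,n):
    if st[i,4]>300:print(st[i],c[i],onz(s,*c[i],.055))
E
```

```text
21.0 [0.4468 0.0672 0.1454] [-0.3534 -0.8215 -1.6832] 0.06143545548194908 [-0.0038  0.2431  1.9125 -0.      0.9865 -0.1622]
[316.1007 249.0918] [316.1612 227.9925]
[    0     0   179   100 15152] [83.9538 42.9064] [0.2851 0.1763 0.055 ]
[ 411    0  173   72 8798] [494.5713  29.9225] [0.5298 0.2215 0.055 ]
[ 536  141  104  121 9961] [590.5682 201.713 ] [0.6259 0.1313 0.055 ]
[387 156  34  35 437] [403.7094 172.9817] [0.4938 0.1282 0.055 ]
[ 304  216   30   45 1061] [318.8266 238.6098] [0.4466 0.0757 0.055 ]
[    6   229   159   117 11851] [ 99.8719 299.7187] [0.2959 0.0044 0.055 ]
[ 403  259  114  102 6117] [455.78   309.8447] [0.5537 0.0381 0.055 ]
[552 313  52  48 670] [578.6582 334.0896] [0.6557 0.0319 0.055 ]
[363 319  31  49 661] [378.8275 347.4039] [ 0.5046 -0.0011  0.055 ]
[ 325  432   97   18 1080] [373.2315 440.3741] [ 0.5193 -0.0897  0.055 ]
```

View pics/wrist_j.png

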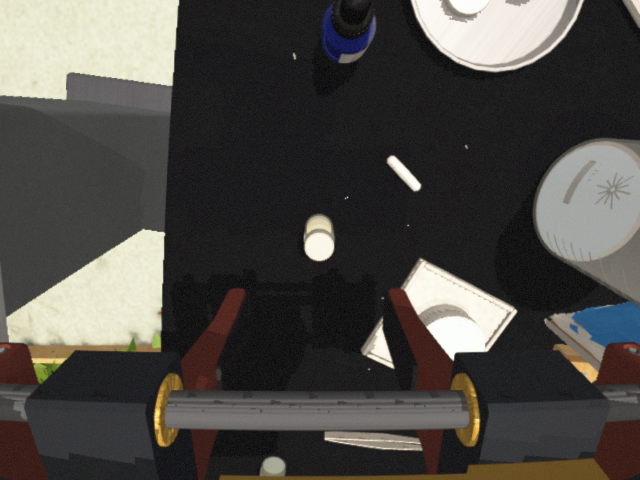

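Request:
drive_tool:
  targets:
    - [[0.1,0.2,-3,0],[0.1,0.2,-6,0],[0.1,0.2,-9,0],[0.1,0.2,-11.5,0],[0.1,0.2,-12.2,0],[0.1,0.2,-12.2,0],[0.1,0.2,-12.2,0]]

```text
clock: 21.88
ee_pos: [0.4485, 0.0694, 0.0244]
tcp_rot: [2.039, 2.389, 0.002]
force: [0.2, 0.1, 0.8]
opening: 0.0613
```

Request:
drive_tool:
  targets:
    - [[0,0,0,0],[0,0,0,0],[0,0,0,0],[0,0,0,0]]
  grip: 1

```text
clock: 22.38
ee_pos: [0.4477, 0.0694, 0.0237]
tcp_rot: [2.04, 2.389, 0.0]
force: [-0.3, -0.7, 0.3]
opening: 0.0248
```

```bash
python3 look.py k wrist
```

```text
22.425 [0.4477 0.0694 0.0237] [ 0.3551  0.1507 -1.1978] 0.022168667242960582 [ 0.0011  0.4549  2.0216 -0.      0.6651 -0.1566]
```

View pics/wrist_k.png

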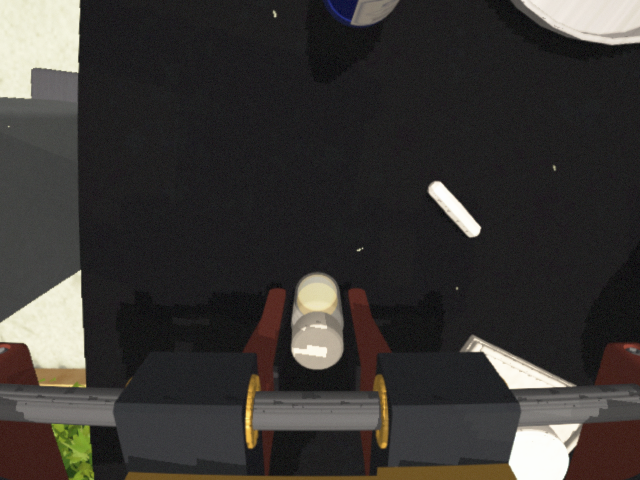

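Request:
drive_tool:
  targets:
    - [[0,0,0,0],[0,0,0,0],[0,0,2,0],[0,0,6,0],[0,0,11,0],[2,-4,11,0],[4,-9,11,0],[6.5,-14,11,0]]

```text
clock: 23.42
ee_pos: [0.5128, -0.0718, 0.1338]
tcp_rot: [-2.039, -2.39, -0.0]
force: [0.8, 0.2, -0.3]
opening: 0.0225
```

Request:
drive_tool:
  targets:
    - [[2.5,-5,0,0],[5,-10,0,0],[7.1,-13.9,0,0],[7.1,-13.9,-2,0],[7.1,-13.9,-4,0],[7.1,-13.9,-4,0],[7.1,-13.9,-4,0]]

```text
clock: 24.3
ee_pos: [0.5839, -0.2096, 0.094]
tcp_rot: [2.039, 2.39, 0.0]
force: [-0.1, 0.0, 0.1]
opening: 0.0225
```

```bash
python3 look.py l wrist top side
```

```text
24.45 [ 0.5843 -0.2098  0.0946] [-0.023  -0.1322  0.4972] 0.022207918304406698 [-0.4558  0.5203  1.5956 -0.0001  1.0241 -0.6138]
```

View pics/wrist_l.png

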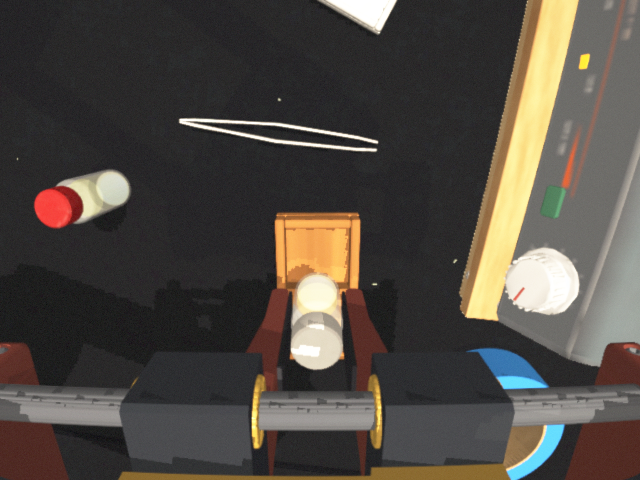

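View pics/side_l.png

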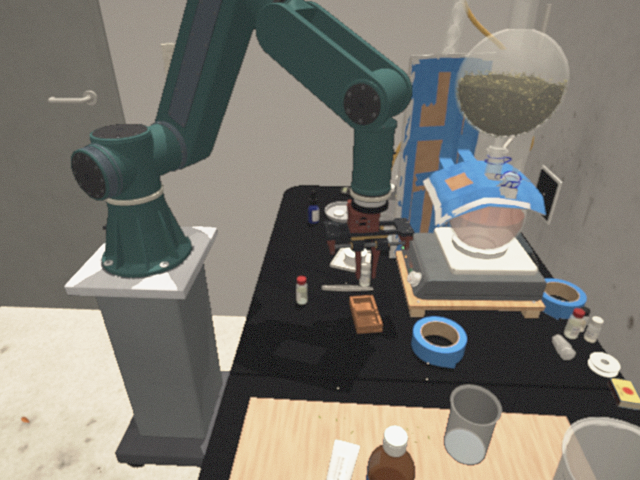

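```bash
python3 - <<'E'
import pickle
from h import *
s=pickle.load(open("wrist_l.pkl","rb"))
for u,v in[(276,214),(359,214)]: print(onz(s,u,v,.02))
print("inner",[onz(s,u,v,.02)[:2] for u,v in[(286,227),(350,227)]])
for p in([.583,-.2093,.006],[.5908,-.2567,.006]):print(proj(s,p))
for n in("top","side"):
    q=pickle.load(open(n+"_l.pkl","rb"));print(n,proj(q,[.583,-.2093,.02]))
cv2.imwrite("pics/wl.png",crop(s["pixels"],250,190,390,380,3))
E
```

```text
[ 0.5541 -0.1847  0.02  ]
[ 0.6051 -0.1766  0.02  ]
inner [array([ 0.5614, -0.192 ]), array([ 0.6011, -0.1857])]
[315.6673 250.7492]
[316.0605 314.2412]
top [395.1237 196.5939]
side [362.3285 302.2001]
```

View pics/wl.png

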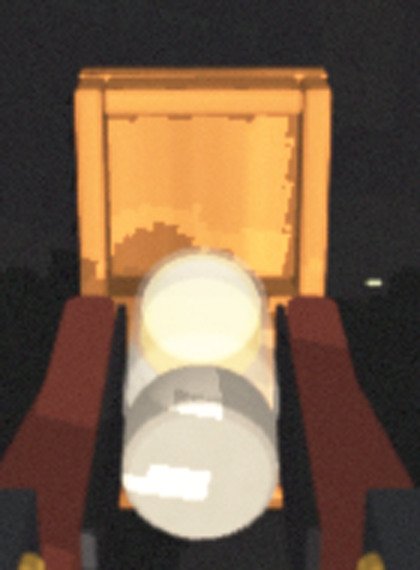

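Request:
drive_tool:
  targets:
    - [[0.1,0,-2,0],[0.1,0,-4,0],[0.1,0,-5.3,0],[0.1,0,-5.9,0],[0.1,0,-6.2,0],[0.1,0,-6.4,0],[0.1,0,-6.4,0],[0.1,0,-6.4,0]]

```text
clock: 25.45
ee_pos: [0.5849, -0.2098, 0.03]
tcp_rot: [2.039, 2.389, 0.0]
force: [0.2, -1.2, 0.8]
opening: 0.0223
```

```bash
python3 look.py m wrist
```

```text
25.5 [ 0.5849 -0.2098  0.0299] [ 0.6617 -0.3642  0.2229] 0.02232285769475261 [-0.4554  0.6055  1.6371 -0.0001  0.8986 -0.6129]
```

View pics/wrist_m.png

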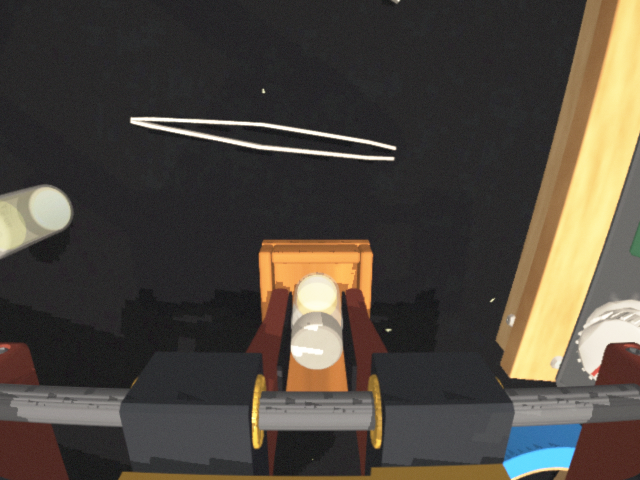

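Request:
drive_tool:
  targets:
    - [[0,0,-0.1,0],[0,0,-0.1,0]]

```text
clock: 25.75
ee_pos: [0.585, -0.2098, 0.0296]
tcp_rot: [2.039, 2.389, 0.0]
force: [-0.3, -0.1, 7.5]
opening: 0.0228
```

Request:
drive_tool:
  targets:
    - [[0,0,0,0],[0,0,0,0],[0,0,0,0],[0,0,2,0],[0,0,6,0],[0,0,11,0],[0,0,11,0],[0,0,11,0]]
  grip: 0.4

```text
clock: 26.75
ee_pos: [0.5843, -0.2094, 0.1382]
tcp_rot: [-2.039, -2.389, 0.0]
force: [-0.2, 0.5, 0.5]
opening: 0.0525
```

```bash
python3 look.py n wrist
```

```text
26.8 [ 0.5837 -0.2092  0.1374] [-0.8182 -0.0971  0.0822] 0.05260811859048542 [-0.4554  0.4715  1.5566 -0.      1.1157 -0.613 ]
```

View pics/wrist_n.png

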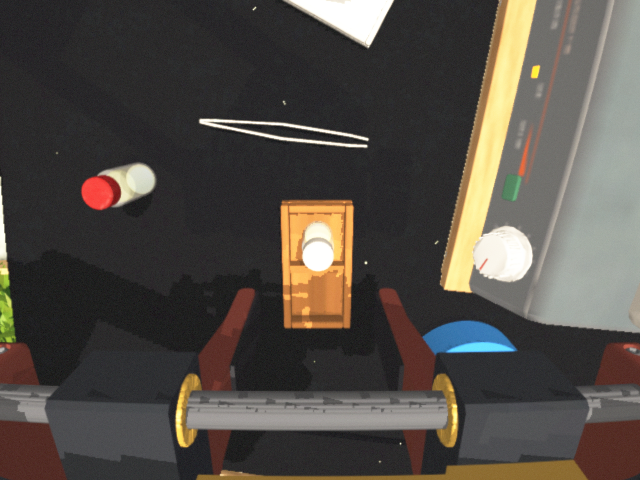

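Request:
drive_tool:
  targets:
    - [[-4,0.5,0,0],[-9,1.5,0,0],[-14.1,2,0,0],[-14.1,2,0,0],[-14.1,2,0,0],[-14.1,2,0,0]]
  grip: 0.25

```text
clock: 27.55
ee_pos: [0.4451, -0.1902, 0.1384]
tcp_rot: [2.039, 2.389, 0.0]
force: [0.1, -0.9, -0.6]
opening: 0.0659
```

```bash
python3 look.py o wrist; python3 - <<'E'
import pickle
from h import *
s=pickle.load(open("wrist_o.pkl","rb"));print(proj(s,[.4425,-.189,.067]))
im=s["pixels"];hsv=cv2.cvtColor(im,cv2.COLOR_RGB2HSV)
m=(((hsv[...,0]<8)|(hsv[...,0]>172))&(hsv[...,1]>120)&(im[...,0]>120)).astype(np.uint8)
n,l,st,c=cv2.connectedComponentsWithStats(m)
for i in range(1,n):
    if st[i,4]>300:print(st[i],c[i],onz(s,*c[i],.067))
E
```

```text
27.6 [ 0.445  -0.1901  0.1384] [0.2007 0.7464 0.0173] 0.06592101492304947 [-0.5466  0.2948  1.856   0.0001  0.9903 -0.7046]
[313.1502 257.389 ]
[297 240  32  31 770] [312.8831 254.8909] [ 0.4421 -0.1874  0.067 ]
```

View pics/wrist_o.png

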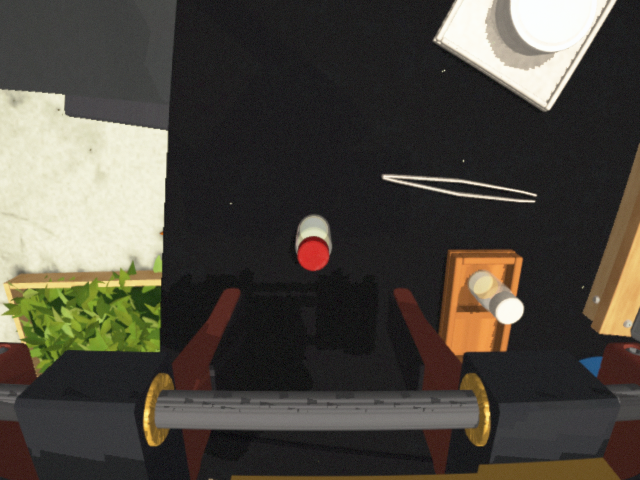

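Request:
drive_tool:
  targets:
    - [[-0.2,0.1,-3,0],[-0.2,0.1,-6,0],[-0.2,0.1,-9,0],[-0.2,0.1,-10.8,0],[-0.2,0.1,-11.2,0],[-0.2,0.1,-11.2,0],[-0.2,0.1,-11.2,0]]

```text
clock: 28.48
ee_pos: [0.4425, -0.189, 0.0273]
tcp_rot: [2.039, 2.389, 0.0]
force: [-0.0, -0.3, 0.1]
opening: 0.0659
```

Request:
drive_tool:
  targets:
    - [[0,0,0,0],[0,0,0,0],[0,0,0,0],[0,0,0,0],[0,0,0,0],[0,0,0,0]]
  grip: 1

```text
clock: 29.22
ee_pos: [0.4417, -0.1887, 0.0266]
tcp_rot: [-2.04, -2.389, 0.0]
force: [-0.1, 0.2, -0.6]
opening: 0.0249
```

Request:
drive_tool:
  targets:
    - [[0,0,2,0],[0,0,6,0],[0,0,10,0],[3,-1.5,11,0],[7.5,-3.5,11,0],[12,-5.5,11,0],[15,-6.8,11,0],[15,-6.8,11,0]]

```text
clock: 30.22
ee_pos: [0.5936, -0.2576, 0.1362]
tcp_rot: [2.039, 2.389, 0.0]
force: [-1.0, -0.3, -0.1]
opening: 0.0251
```

Request:
drive_tool:
  targets:
    - [[0,0,-2,0],[0,0,-2,0],[0,0,-2,0]]

```text
clock: 30.6
ee_pos: [0.5909, -0.2563, 0.117]
tcp_rot: [-2.039, -2.389, 0.0]
force: [0.5, 0.4, 0.1]
opening: 0.0245
```

```bash
python3 look.py p wrist; python3 - <<'E'
import pickle
from h import *
s=pickle.load(open("wrist_p.pkl","rb"))
for p in([.584,-.2088,.006],[.5916,-.2562,.006],[.5916,-.2562,.02]):print(proj(s,p))
cv2.imwrite("pics/wp.png",crop(s["pixels"],230,150,410,390,2.4))
E
```

```text
30.65 [ 0.5913 -0.2565  0.1173] [ 0.1273  0.9831 -1.0422] 0.024836343319927782 [-0.5163  0.5237  1.519  -0.      1.0987 -0.6739]
[317.8834 175.9811]
[317.8985 241.5886]
[317.9693 247.4872]
```

View pics/wp.png

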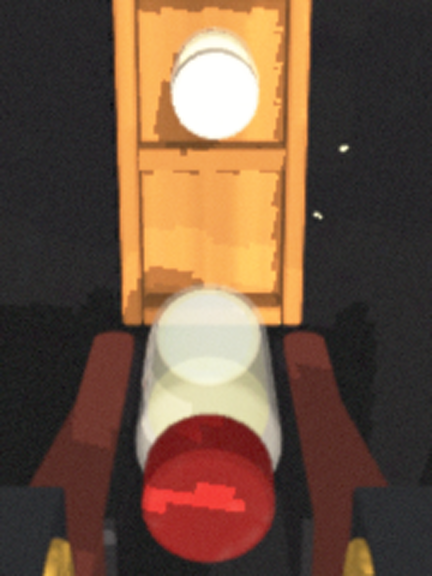

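Request:
drive_tool:
  targets:
    - [[0,0,-3,0],[0,0,-5.5,0],[0,0,-7.2,0],[0,0,-7.8,0],[0,0,-8.2,0],[0,0,-8.4,0],[0,0,-8.5,0],[0,0,-8.5,0]]

```text
clock: 31.65
ee_pos: [0.5921, -0.2569, 0.0327]
tcp_rot: [2.039, 2.389, 0.0]
force: [-0.6, -0.1, 6.3]
opening: 0.0248
```

```bash
python3 look.py q wrist
```

```text
31.7 [ 0.5922 -0.2569  0.0326] [-0.7898  0.718   5.9634] 0.025204224981778947 [-0.5163  0.6271  1.578  -0.0001  0.9353 -0.6739]
```

View pics/wrist_q.png

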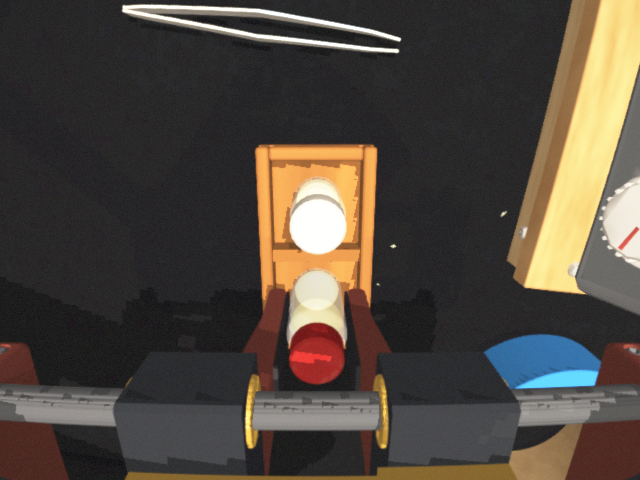

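In contact with the floor (6 N). I release, then back off clear of the top view.

Request:
drive_tool:
  targets:
    - [[0,0,0,0],[0,0,0,0],[0,0,0,0],[0,0,2,0],[0,0,6,0],[0,0,11,0],[0,0,11,0],[0,0,11,0]]
  grip: 0.4

```text
clock: 32.7
ee_pos: [0.5913, -0.2564, 0.1412]
tcp_rot: [-2.039, -2.389, 0.0]
force: [0.6, 0.4, -0.3]
opening: 0.0527
```

```bash
python3 look.py r wrist
```

```text
32.75 [ 0.5908 -0.2561  0.1404] [ 0.3081  0.5845 -1.0317] 0.05274240796271686 [-0.5162  0.4992  1.4975 -0.      1.1472 -0.6739]
```

Request:
drive_tool:
  targets:
    - [[-4,-4,2,0],[-8,-8,4,0],[-12,-12,6,0],[-16,-16,8,0],[-20,-20,10,0],[-24,-24,10,0],[-28,-28,10,0],[-32,-30,10,0]]

```text
clock: 33.75
ee_pos: [0.2697, -0.5578, 0.2395]
tcp_rot: [-2.039, -2.387, -0.002]
force: [-0.7, -0.5, -0.7]
opening: 0.0527
```

```bash
python3 look.py s top side;python3 - <<'E'
import pickle
from h import *
S={n:pickle.load(open(n+"_s.pkl","rb")) for n in("top","side")};S0=pickle.load(open("s0.pkl","rb"))
cv2.imwrite("pics/ts.png",crop(S["top"]["pixels"],150,170,480,300,2.4))
cv2.imwrite("pics/ss.png",crop(S["side"]["pixels"],240,180,400,370,3))
def blue(im):
    h=cv2.cvtColor(im,cv2.COLOR_RGB2HSV);m=((h[...,0]>110)&(h[...,0]<130)&(h[...,1]>150)&(h[...,2]>40)).astype(np.uint8)
    return m
for n,w in(("top",(205,235,250,275)),("side",(300,195,325,230))):
    for q in(S0,S):
        m=blue(q[n]["pixels"]);x0,y0,x1,y1=w;ys,xs=np.nonzero(m[y0:y1,x0:x1]);print(n,len(xs),xs.mean()+x0,ys.mean()+y0)
E
```

```text
33.85 [ 0.2674 -0.5579  0.2393] [0.7318 0.2381 0.048 ] 0.05273528969828879 [-1.2342  0.3739  1.4436 -0.002   1.3276 -1.3871]
top 78 228.52564102564102 254.69230769230768
top 78 228.53846153846155 254.55128205128204
side 10 309.7 215.4
side 8 310.125 215.625
```

View pics/wrist_r.png

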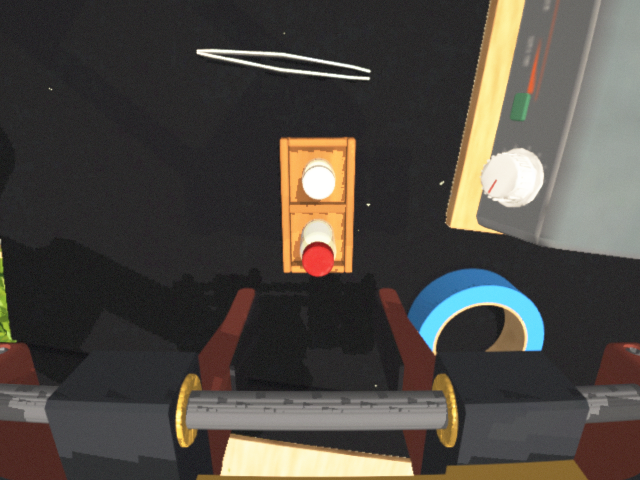

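View pics/ts.png

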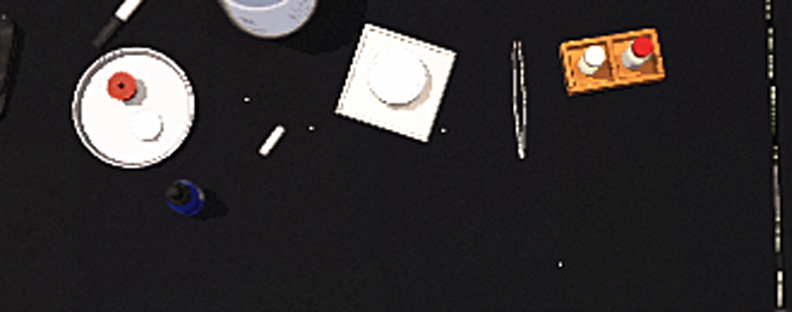

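View pics/ss.png

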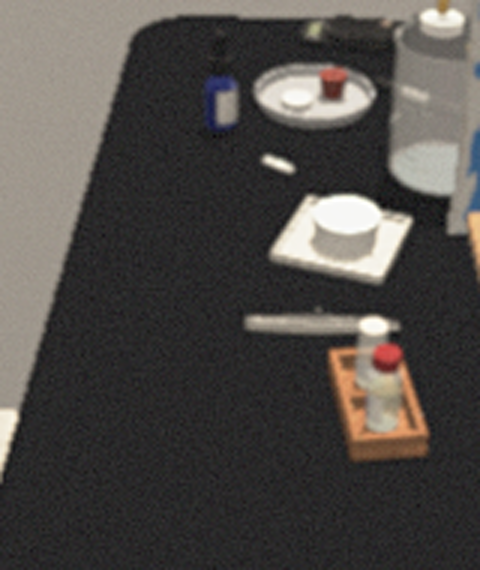

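```bash
python3 - <<'E'
import pickle
from h import *
A=np.array([.584,-.2088]);B=np.array([.5916,-.2562]);D=np.array([.5415,.2678])
def red(im):
    h=cv2.cvtColor(im,cv2.COLOR_RGB2HSV);return (((h[...,0]<5)|(h[...,0]>174))&(h[...,1]>150)&(im[...,0]>90)).astype(np.uint8)
def comp(m,w):
    z=np.zeros_like(m);x0,y0,x1,y1=w;z[y0:y1,x0:x1]=m[y0:y1,x0:x1];n,l,st,c=cv2.connectedComponentsWithStats(z);k=1+st[1:,4].argmax();return st[k,4],c[k]
t=pickle.load(open("top_s.pkl","rb"));sd=pickle.load(open("side_s.pkl","rb"));w=pickle.load(open("wrist_r.pkl","rb"))
for n,s,win in(("top",t,(405,180,430,200)),("side",sd,(355,290,385,310)),("wrist",w,(290,225,345,285))):
    a,c=comp(red(s["pixels"]),win);z=.073 if n!="side" else .066;p=onz(s,*c,z)[:2];print("v3",n,a,c,p,p-B)
a,c=comp((w["pixels"].min(2)>190).astype(np.uint8),(295,150,345,205));p=onz(w,*c,.061)[:2];print("v2 wrist",a,c,p,p-A)
a,c=comp((t["pixels"].min(2)>190).astype(np.uint8),(385,185,410,202));p=onz(t,*c,.061)[:2];print("v2 top",a,c,p,p-A)
a,c=comp(red(t["pixels"]),(185,190,230,235));p=onz(t,*c,.029)[:2];print("bung",a,p,np.linalg.norm(p-D))
E
```

```text
v3 top 59 [417.2373 188.9661] [ 0.5914 -0.2558] [-0.0002  0.0004]
v3 side 57 [368.9825 298.4035] [ 0.5933 -0.2532] [0.0017 0.003 ]
v3 wrist 877 [317.577  259.1824] [ 0.5914 -0.2548] [-0.0002  0.0014]
v2 wrist 925 [318.3676 180.4324] [ 0.5844 -0.2077] [0.0004 0.0011]
v2 top 51 [397.4314 192.5294] [ 0.585 -0.209] [ 0.001  -0.0002]
bung 90 [0.5607 0.2789] 0.022168797167702824
```

All checks are within tolerance, so I hand the job in.

```bash
python3 -c "
from rig import arm
print(arm.state()['joint_vel']);print(arm.close_job())"
```

```text
[ 0.06147474 -0.0068521   0.00839767  0.04733836  0.00645781  0.05034963]
the job is handed in; nothing more can be done
None
```

I sorted all five objects and handed the job in at about 34 s of the 106 s allowed. The system gave no verdict.

- **Vials:** Both are standing in the rack, one per bay. I set each down on the bay floor before opening the fingers. The last pictures put both caps within about 3.5 mm of their bay centres; the limit is 15 mm.
- **Dish:** The bung and the cap lie side by side on the dish floor. The bung measures 22 mm from the dish centre (limit 47 mm). I released the cap 23 mm from the centre and checked it only by eye in the pictures.
- **Tin:** It lies flat and roughly centred in the tray. I checked this only by eye, in the wrist, top and side views.
- **Dropper bottle:** It is still upright. Its image moved by less than 0.5 pixel, or about 1 mm, between the first and last pictures.

No check failed. Three readings were slightly off:
- The side view disagreed with the other views by 1–3 mm, and up to about 20 mm for the tin at the start.
- The bung and cap gripped about 3 mm narrower than their nominal diameters.
- At hand-in the arm was clear of everything but still settling slightly, with joint speeds up to 0.06 rad/s.

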